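Move the tube carriage from the cooling base to the reader

ROBOT

A 6-joint arm with a two-finger parallel gripper is mounted at the origin on the work surface. World frame = base frame: x ahead of the robot, y to its left, z up, the work surface at z = 0. Lengths are in mm, angles in rad, forces in N, time in s.
With the tool pointing down it reaches from about 375 to 925 mm from the base axis. Payload 5.7 kg.
Tool frame: the origin (TCP) lies midway between the tips of the shut fingers; the grasp point (between the pads) lies 19 mm behind it; z points along the fingers, y is the line along which they close (so a half turn about z gives the same grasp; the last joint's range is limited). The gripper opens to 88 mm and grips with 3 to 60 N. Pads are 20 mm wide; open, the fingers measure 115 mm over their backs; the gripper's body (75 mm by 178 mm) begins 61 mm behind the grasp point.
Start: joints at [-1.265, 0.359, 1.51, -0, 1.272, -0.115], TCP at [245.076, -547.631, 222.623] pointing down, gripper open.
Joint ranges: [-2.97, 2.97], [-1.01, 2.36], [0.21, 2.38], [-0.96, 4.11], [0.2, 2.71], [-2.98, 2.98]. Speed limits (rad/s): [2.39, 2.39, 3.14, 3.14, 3.14, 3.14].

INTERFACE

Orientations are given as a rotation vector (axis times angle).
In Python, from rig import r, cams gives the robot as it stands.
- The arm moves only by the tool servo_tool, never from a script. Its argument "deltas" is a list of rows, each an object of numbers: "tx", "ty", "tz": the shift along the tool's x, y, z in cm; "ax", "ay", "az": the turn, a rotation vector about the tool's x, y, z in degrees. In form: [{"tx": .., "ty": .., "tz": .., "ax": .., "ay": .., "az": ..}, ...]. A call has 1 to 12 rows; each row shifts and turns the commanded pose from where the row before left it, along the tool's axes as they then stand; what a row does not reach is not made up. A row lasts 1/8 s, in which the tool goes at most 62.5 mm and 10.7 degrees, less where a joint would pass 70% of its speed; a pose out of reach is approached as far as the arm can. A call is refused whole if a number of a shift passes 6.25 or a number of a turn 10.7, either way. A call with a gripper value outside its range is refused whole. "jaw" is the finger opening in cm, from 0 to 8.78, set as the call begins (left out, the last holds). The fingers move at their own pace and stop on an object; "grip_force" is the grip in N (left out, the last holds). Time passes only in rows, so rows that do not move let the fingers close. It gives the time, the measured TCP pose, the force, the opening and the grip force at its end, in the units of the state.
- r.sense(): the state, without advancing time (a new reading comes with each control period).
- cams.read_camera(name): name is "scene" or "top" or "wrist"; returns a dict with "image" (400x640x3 uint8, red, green, blue), "fx", "fy", "cx", "cy" (pixels), "R" (3x3) and "t" (3): a world point X has camera coordinates R X + t. Camera axes: x right, y down, z forward; pixel columns grow to the right and rows downward; lengths in mm; the calibration is good to about 2 mm. A picture is of the moment at which its call begins. There is no depth.
- r.finish_job(): hands the job in; it is judged then, once.
The state is a dict: "time_s": time; "q": joint angles; "qd": joint speeds; "effort": joint torques, N m; "eef_pos": TCP position; "orientation": TCP orientation; "force": force on the tool from outside, world axes, zero at the start; "ft_torque": the same for the moment, N m; "width": finger opening in mm; "gripper_force": force on a finger pad.
Only numpy, scipy, OpenCV 4.12 (cv2) and the standard library are available. Lean on these libraries where they do the work, as an engineer would, in place of code of your own. Each camera call takes 0.05 s, during which the arm holds its last target. There are 200 camera calls.

TASK

Take the tube carriage off the cooling base: press the base's catch tab down so that the carriage springs free, then draw it out of its dovetail. Slide it up the reader's sloping dovetail, either way round, until it is fully home and the catch clicks up behind it, and let go. Leave everything else on the bench where it is.

Things in the scene. Friction and masses are not known exactly. Their poses are not given: they have to be found in the camera images.
- cooler_way: Floor of the level dovetail way of the cooling base, the low beige ribbed box on the robot's right. Origin on the floor at a seated carriage's middle, 60 mm over the bench; x = sliding in (roughly -y), z up from the floor. Its mouth faces left (+y). Behind its stop a block stands 25 mm over the floor from x = 84 mm on.
- reader_way: Floor of the dovetail way of the reader, the beige machine with a small screen on the robot's left. Same way and axes as cooler_way, but rising 30 degrees as one slides in (roughly to +y); the frame is tilted with it: z squarely off the floor. Origin 115 mm over the bench. Tall housing (215 mm, 200 mm wide) from 80 mm level distance beyond the origin.
- cooler_mouth (a point): Start of the cooling base's rails, x = -30 mm of cooler_way, on the floor. Rails: x -30 to +50, 10 mm high, 98 mm wide outside; channel 62.4 mm wide at the floor, narrowing upwards: 1.2 mm play each side, 2.4 mm in height. Mouth flared from x = -50 (72 mm wide). Floor goes on as apron to x = -100. A carriage lifts on or off with its centre at x = -88 mm or less.
- reader_mouth (a point): Start of the reader's rails, x = -30 mm of reader_way, on the floor; rails, flare, play and apron as at cooler_mouth, all in the tilted frame. The apron's lower end is about 65 mm over the bench.
- reader_tooth (a point): Tip of the reader's sprung catch tooth: 7 mm over the floor, x = -56.5 mm of reader_way when up; ramp towards the mouth, to x = -71. A carriage slid in pushes it down; it clicks up behind the carriage when the carriage's centre passes about x = -1.5 mm. The whole push takes 10 to 20 N. The cooling base has the same tooth.
- reader_stop (a point): End stop of the reader's way (x = +57 mm, on the floor; 26 mm high, 104 mm wide); the carriage meets it with its centre at x = +2 mm. The cooling base has the same. A brass ejector pad in the stop pushes the carriage outwards, 6 N when home, 3 N at 22 mm: let go before the click and it comes back out. Clicked in, it rests with its centre at about x = -1.5 mm.
- cooler_catch_tab (a point): Centre of the top of the cooling base's catch tab, a dark pad 30 x 22 mm standing beside the way on its far side (x = -63, y = +66 mm of cooler_way, 17 mm over the floor). Pressed straight down it takes the tooth down with it and the ejector pushes the carriage about 20 mm out, over the tooth.
- cooler_catch (a joint): How far the cooling base's catch is pressed down, m: 0 up, 0.009 fully down; the tooth is below the floor from 0.007 on. Spring 2.5 N at first, 4.5 N at full depth, plus about 2 N of rubbing.
- reader_catch (a joint): The same for the reader's catch (its tab stands at x = -63, y = -66 mm of reader_way). 0 when the tooth is up, 0.007 when a carriage lies over it.
- cooler_ejector (a joint): How far the cooling base's ejector pad stands out, m: 0 pressed flat, 0.022 fully out. Damped: it takes about half a second.
- reader_ejector (a joint): The same for the reader's ejector pad.
- carriage_bar (a point): Centre of the carriage's grip bar: a plain grey wall across the middle of the plate, 12 mm thick (along x), 88 mm wide (along y), 44 mm tall. The point is half-way up, 22 mm over the plate's top and 42 mm over the foot's underside. Axes: x along the slide, z up.
- carriage: The tube carriage; origin at the centre of its underside, axes as carriage_bar. Grey plate 110 (x) x 80 x 8 mm on an aluminium dovetail foot 110 long, 12 high, 60 wide below, 48 above; two rows of capped tubes along the sides, more than 24 mm off the middle line, 18 mm over the plate. About 0.35 kg. Alike at both ends: it goes in either way round.
- wash_bottle: White plastic wash bottle, 66 mm across, 170 mm tall, standing (bystander); centre of its underside.
- tip_rack: Teal pipette-tip rack, 120 x 82 x 48 mm (bystander); centre of its underside.
- reagent_jar: Amber glass jar with black cap, 64 mm across, 85 mm tall, standing between the two machines (bystander); centre of its underside.
- tube_box: Violet box, 100 x 100 x 52 mm (bystander); centre of its underside.
- timer: Flat white timer, 65 x 65 x 24 mm (bystander); centre of its underside.
- marker: Black marker pen with a white end, 118 x 14 x 13 mm, lying (bystander); near the middle of its underside.
- pipette: White hand pipette lying flat, about 250 mm long, 26 mm high (bystander); near the middle of its underside.
Not all that is in view belongs to the job. Leave any green or pink look-alike of the carriage alone.

How it is judged:
By the outcome, as a careful person would: the job done as asked, in the order asked, and still so for the second after the job is handed in, with the robot touching nothing.
It also fails if it takes over 51 s, if anything falls off the work surface, if the arm or the gripper's body presses on something with over 40 N, if the wrist force passes 120 N, or if a joint passes its speed limit or range.

## Working session

There is one attempt and no reset: what is moved stays moved. The work goes in short steps, Python scripts to look and compute and a tool call to move; the robot and the scene stay as the last step left them, time stands still between calls to the robot, and variables do not carry over. Pictures are saved under pics/ and viewed, at most 10 in all, crops included, and the job is handed in when it is done.

Besides the shell and the picture viewer there is one more tool, called after ">>>" as name(argument=value, ...) on one line, values as JSON. servo_tool: Moves the arm, as the interface text tells. Its arguments: {"type":"object","properties":{"deltas":{"type":"array","items":{"type":"object","properties":{"tx":{"type":"number"},"ty":{"type":"number"},"tz":{"type":"number"},"ax":{"type":"number"},"ay":{"type":"number"},"az":{"type":"number"}}}},"jaw":{"type":"number"},"grip_force":{"type":"number"}},"required":["deltas"]}

```bash
ls; mkdir -p pics; python3 - <<'E'
from rig import r,cams
import cv2,pickle
s=r.sense();print(s)
for n in("scene","top","wrist"):
    c=cams.read_camera(n);pickle.dump(c,open(f"pics/{n}0.pkl","wb"))
    cv2.imwrite(f"pics/{n}0.png",c["image"][:,:,::-1])
    print(n,c["fx"],c["cx"],c["cy"],c["R"],c["t"])
E
```

```text
pics
{'time_s': 0.0, 'q': array([-1.26508223e+00,  3.59461665e-01,  1.51140852e+00, -2.26426094e-05,
        1.27248143e+00, -1.15112016e-01]), 'qd': array([-0.00069329, -0.00031108,  0.00061455, -0.00089702,  0.00110214,
       -0.00216624]), 'effort': array([-5.33401835e-04, -5.15385604e+01, -2.70731521e+01,  6.74539176e-02,
        3.49630381e-02, -1.10620092e-04]), 'eef_pos': array([ 244.88398255, -547.01533472,  221.84448434]), 'orientation': array([-3.07059141e+00, -6.55810133e-01,  2.96583755e-04]), 'force': array([ 0.21250557,  0.83270484, -0.24241034]), 'ft_torque': array([0.04423613, 0.03906259, 0.06559178]), 'gripper_force': 0.0, 'width': 87.86583950850692}
scene 393.71711716913796 320.08155317670963 212.09539737731714 [[-0.19897627  0.97984683 -0.01756796]
 [ 0.63107265  0.11439502 -0.76724253]
 [-0.74977047 -0.16374972 -0.64111643]] [ 215.40857877 -276.35907292 1654.75213276]
top 385.3938866267072 319.1646535644242 193.9164328815893 [[ 1.45228023e-02 -9.99894395e-01  5.34929551e-04]
 [-9.89619593e-01 -1.44500617e-02 -1.42983417e-01]
 [ 1.42976047e-01  1.54714312e-03 -9.89724940e-01]] [-103.8222173   583.61812428 1105.24102287]
wrist 280.7339134603972 322.7482721938677 199.77562271913303 [[ 0.40741861 -0.91323996 -0.00168687]
 [-0.88493583 -0.39524641  0.24631049]
 [-0.22560731 -0.0988587  -0.96918951]] [-599.66442518  -28.75349083  389.1766778 ]
```

View pics/top0.png

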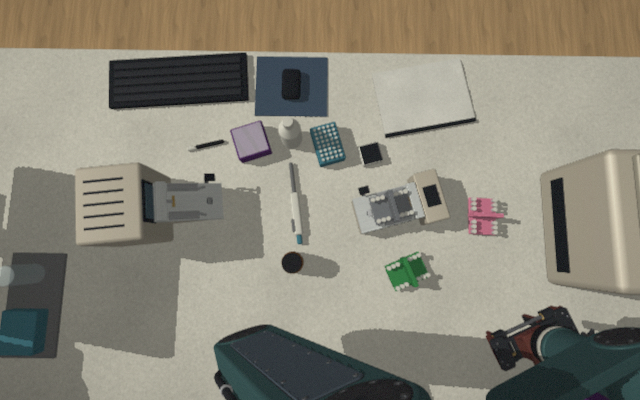

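View pics/scene0.png

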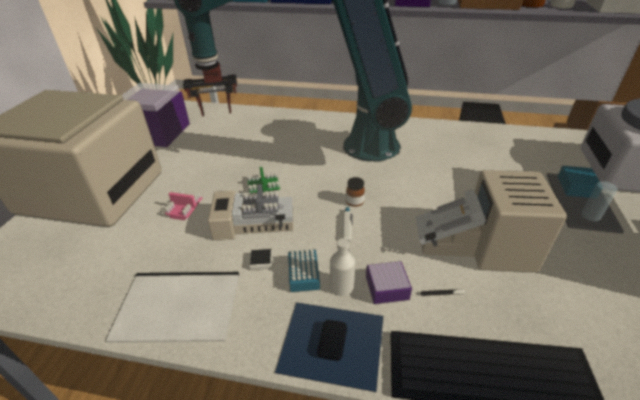

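The top view shows the cooling base at about (400,205) with its tab at (364,190), and the reader at about (110-220,200) with its tab at (209,177). I'll zoom in on both, with world positions.

```bash
cat > h.py <<'E'
import numpy as np,pickle,cv2
from scipy.spatial.transform import Rotation as Rot
def ray(c,u,v,z):
    R,t=np.array(c["R"]),np.array(c["t"]); o=-R.T@t
    d=R.T@np.array([(u-c["cx"])/c["fx"],(v-c["cy"])/c["fy"],1]); return o+d*(z-o[2])/d[2]
def proj(c,X):
    p=np.array(c["R"])@np.array(X,float)+np.array(c["t"]); return np.array([c["cx"]+c["fx"]*p[0]/p[2],c["cy"]+c["fy"]*p[1]/p[2]])
def frame(o,yaw,pitch=0):  # x dir at yaw, rising pitch
    x=np.array([np.cos(yaw)*np.cos(pitch),np.sin(yaw)*np.cos(pitch),np.sin(pitch)])
    y=np.array([-np.sin(yaw),np.cos(yaw),0]); return np.column_stack([x,y,np.cross(x,y)]),np.array(o,float)
E
python3 - <<'E'
import cv2,pickle
im=cv2.imread("pics/top0.png")
a=cv2.resize(im[160:245,345:455],None,fx=5,fy=5,interpolation=cv2.INTER_CUBIC)
b=cv2.resize(im[160:245,125:235],None,fx=5,fy=5,interpolation=cv2.INTER_CUBIC)
import numpy as np
w=np.vstack([a,b]);w=cv2.resize(w,None,fx=.7,fy=.7);print(w.shape)
cv2.imwrite("pics/crop1.png",w)
E
```

```text
(595, 385, 3)
```

View pics/crop1.png

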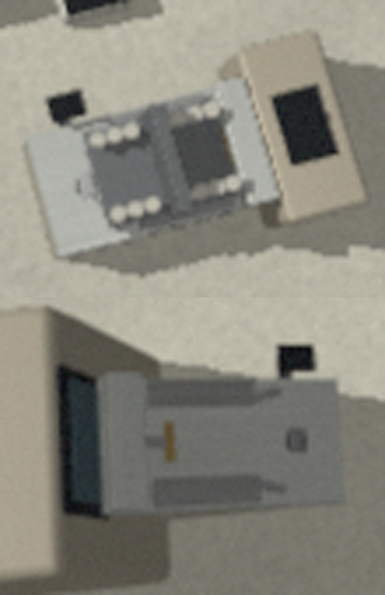

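The crop shows the cooler's tab at about (67,107), apron end corners (25,140)/(57,258), the bar near (170,155). The reader shows its tab at (296,360), tooth (297,440), brass pad (168,442).

```bash
python3 - <<'E'
from h import *
T=pickle.load(open("pics/top0.pkl","rb"));S=pickle.load(open("pics/scene0.pkl","rb"))
def blob(c,u,v,w=9,thr=60):
    g=c["image"].max(2).astype(float)[v-w:v+w+1,u-w:u+w+1]
    n,l,st,ce=cv2.connectedComponentsWithStats((g<thr).astype(np.uint8))
    return [(st[i,4],np.round(ce[i]+[u-w,v-w],1)) for i in range(1,n) if st[i,4]>8]
print("tab cool",blob(T,364,190),blob(S,280,217)); print("tab read",blob(T,209,177),blob(S,430,238))
f=lambda x,y:(345+x/3.5,160+y/3.5); g=lambda x,y:(125+x/3.5,160+(y-297.5)/3.5)
p=lambda n,uv,z:print(n,np.round(ray(T,*uv,z),1))
p("tab",f(67,107),77)
p("apron1",f(25,140),60);p("apron2",f(57,258),60)
p("blkA",f(243,40),85);p("blkB",f(318,32),85);p("blkC",f(365,200),85);p("blkD",f(283,222),85)
p("R tab",g(296,360),115-63*.5+17*.866);p("tooth",g(297,440),115-56.5*.5+7*.866)
p("pad",g(168,442),115+57*.5+10);p("apron1",g(338,378),65);p("apron2",g(343,503),65)
p("stopA",g(105,375),115+28+22);p("stopB",g(103,517),115+28+22)
E
python3 - <<'E'
import cv2,numpy as np
im=cv2.imread("pics/scene0.png")
a=cv2.resize(im[180:250,200:310],None,fx=5,fy=5,interpolation=cv2.INTER_CUBIC)
b=cv2.resize(im[180:250,405:515],None,fx=5,fy=5,interpolation=cv2.INTER_CUBIC)
cv2.imwrite("pics/crop2.png",cv2.resize(np.vstack([a,b]),None,fx=.8,fy=.8))
E
```

```text
tab cool [(np.int32(57), array([363.5, 190.3]))] [(np.int32(24), array([279.6, 217.1]))]
tab read [(np.int32(68), array([208.8, 177.3]))] [(np.int32(55), array([430.5, 236.4]))]
tab [ 591.7 -225.1   77. ]
apron1 [ 565.9 -192.    60. ]
apron2 [ 468.2 -218.6   60. ]
blkA [ 648.5 -369.6   85. ]
blkB [ 656.1 -431.7   85. ]
blkC [ 517.6 -465.8   85. ]
blkD [ 498.8 -398.8   85. ]
R tab [618.6 217.1  98.2]
tooth [553.7 214.3  92.8]
pad [543.3 295.4 153.5]
apron1 [609.9 190.8  65. ]
apron2 [505.3 181.4  65. ]
stopA [592.6 342.5 165. ]
stopB [484.6 335.8 165. ]
```

View pics/crop2.png

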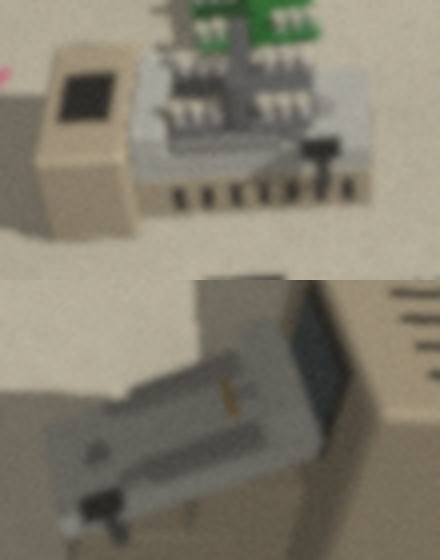

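The scene crop agrees: the tab pads sit at (320,150) and (100,503) in the crop, with the cooler's rails level and the reader's sloping. I'll refine close by. First, I work out the camera mounting and the deltas.

```bash
cat >> h.py <<'E'
CO,CY=[543.3,-301.8,60],np.deg2rad(-74.8)
RO,RY=[547.5,272,115],np.deg2rad(95)
def cool(): return frame(CO,CY)
def read(): return frame(RO,RY,np.pi/6)
def toolR(F,s): # tool y = s*x of way, z = -z way
    y=s*F[:,0]; z=-F[:,2]; return np.column_stack([np.cross(y,z),y,z])
def delta(pos,Rt,s=None):
    from rig import r
    s=s or r.sense(); R0=Rot.from_rotvec(s["orientation"]).as_matrix()
    print("t",round(s["time_s"],2),"pos",np.round(s["eef_pos"],1),"F",np.round(s["force"],1),"w",round(s["width"],1),"q",np.round(s["q"],2))
    print(" shift cm (tool)",np.round(R0.T@(np.array(pos)-s["eef_pos"])/10,2),"turn deg",np.round(np.rad2deg(Rot.from_matrix(R0.T@Rt).as_rotvec()),2))
    print(" shift cm in target axes",np.round(Rt.T@(np.array(pos)-s["eef_pos"])/10,2))
E
python3 - <<'E'
from h import *
from rig import r
s=r.sense();R0=Rot.from_rotvec(s["orientation"]).as_matrix();print(R0.round(3))
W=pickle.load(open("pics/wrist0.pkl","rb"));R=np.array(W["R"]);c=-R.T@np.array(W["t"])
print("cam in tool",R0.T@(c-s["eef_pos"]),"\n",(R@R0).round(3))
F,o=cool();Rt=toolR(F,1)
delta(o+F@[-63,66,70],Rt)
E
```

```text
[[ 0.913  0.408 -0.   ]
 [ 0.408 -0.913  0.001]
 [ 0.    -0.001 -1.   ]]
cam in tool [  67.27207041    0.68980971 -161.2570945 ] 
 [[-0.001  1.     0.   ]
 [-0.969 -0.001 -0.246]
 [-0.246 -0.001  0.969]]
t 0.15 pos [ 244.9 -547.2  222. ] F [-0.1  1.1  0.1] w 87.9 q [-1.27  0.36  1.51 -0.    1.27 -0.12]
 shift cm (tool) [ 44.75 -15.4    9.23] turn deg [-0.08 -0.    8.91]
 shift cm in target axes [ 41.83 -22.15   9.2 ]
```

>>> servo_tool(deltas=[{"tx": 4.07, "ty": -1.4, "tz": 0.4}, {"tx": 4.07, "ty": -1.4, "tz": 0.4}, {"tx": 4.07, "ty": -1.4, "tz": 0.4}, {"tx": 4.07, "ty": -1.4, "tz": 0.4}, {"tx": 4.07, "ty": -1.4, "tz": 0.4}, {"tx": 4.07, "ty": -1.4, "tz": 0.4}, {"tx": 4.07, "ty": -1.4, "tz": 0.4}, {"tx": 4.07, "ty": -1.4, "tz": 0.4}, {"tx": 4.07, "ty": -1.4, "tz": 0.4}, {"tx": 4.07, "ty": -1.4, "tz": 0.4}, {"tx": 4.05, "ty": -1.4, "tz": 0.4}, {"az": 8.9}], jaw=0)

```text
invalid input
```

```bash
cat >> h.py <<'E'
def snap(n,name):
    from rig import cams
    c=cams.read_camera(n);pickle.dump(c,open(f"pics/{name}.pkl","wb"));cv2.imwrite(f"pics/{name}.png",c["image"][:,:,::-1]);return c
E
python3 - <<'E'
from h import *
F,o=cool();c=snap("wrist","w1")
delta(o+F@[-63,66,17],toolR(F,1))
for n,p in dict(tab=[-63,66,17],bar=[-1.5,0,64],apA=[-100,49,0],apB=[-100,-49,0]).items(): print(n,proj(c,o+F@p).round(1))
E
```

```text
t 0.2 pos [ 245.  -547.3  222.1] F [-0.1  0.6 -0.1] w 87.8 q [-1.27  0.36  1.51 -0.    1.27 -0.12]
 shift cm (tool) [ 44.75 -15.4   14.53] turn deg [-0.07 -0.    8.91]
 shift cm in target axes [ 41.83 -22.16  14.51]
tab [ 108.8 -412.6]
bar [ 156.3 -373.5]
apA [  78.  -351.4]
apB [  84.6 -191.2]
```

View pics/w1.png

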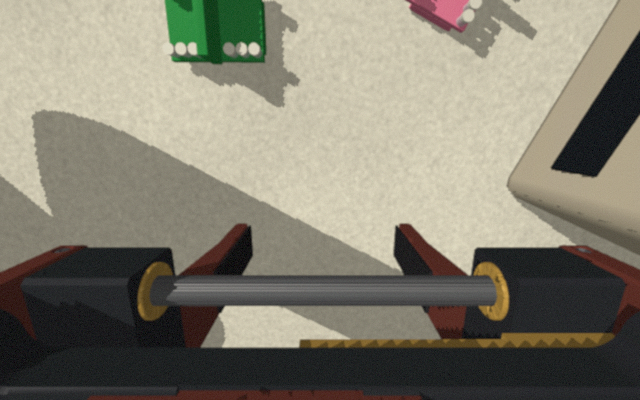

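The move was refused, and that picture only shows the start view: green carriage at the top left, fingers at rows 230-330. The camera looks ahead in tool +x, so I'll stop short of the cooler to look. All keys go in this time.

```bash
python3 - <<'E'
from h import *
F,o=cool()
delta(o+F@[-40,-90,150],toolR(F,1))
E
```

```text
t 0.2 pos [ 245.  -547.3  222.1] F [-0.1  0.6 -0.1] w 87.8 q [-1.27  0.36  1.51 -0.    1.27 -0.12]
 shift cm (tool) [ 28.99 -15.56   1.23] turn deg [-0.07 -0.    8.91]
 shift cm in target axes [ 26.23 -19.86   1.21]
```

>>> servo_tool(deltas=[{"tx": 0, "ty": 0, "tz": 0, "ax": 0, "ay": 0, "az": 8.9}], jaw=0, grip_force=10)

```text
time_s: 0.32
eef_pos: [245.0, -547.4, 222.3]
orientation: [-3.114, -0.41, 0.0]
force: [-0.5, 0.5, 0.3]
width: 81.1
gripper_force: 0.0
```

>>> servo_tool(deltas=[{"tx": 3.75, "ty": -2.84, "tz": 0, "ax": 0, "ay": 0, "az": 0}, {"tx": 3.75, "ty": -2.84, "tz": 0, "ax": 0, "ay": 0, "az": 0}, {"tx": 3.75, "ty": -2.84, "tz": 0, "ax": 0, "ay": 0, "az": 0}, {"tx": 3.75, "ty": -2.84, "tz": 0, "ax": 0, "ay": 0, "az": 0}, {"tx": 3.75, "ty": -2.84, "tz": 0, "ax": 0, "ay": 0, "az": 0}, {"tx": 3.75, "ty": -2.84, "tz": 0, "ax": 0, "ay": 0, "az": 0}, {"tx": 3.75, "ty": -2.84, "tz": 0, "ax": 0, "ay": 0, "az": 0}, {"tx": 0, "ty": 0, "tz": 0, "ax": 0, "ay": 0, "az": 0}])

```text
time_s: 1.32
eef_pos: [447.5, -284.4, 222.5]
orientation: [-3.112, -0.422, -0.0]
force: [0.4, 0.3, 0.8]
width: 2.2
gripper_force: 0.0
```

```bash
python3 - <<'E'
from h import *
F,o=cool();c=snap("wrist","w2")
delta(o+F@[-63,66,17],toolR(F,1))
for n,p in dict(tab=[-63,66,17],barL=[-1.5,44,64],barR=[-1.5,-44,64],apA=[-100,49,0],apB=[-100,-49,0]).items(): print(n,proj(c,o+F@p).round(1))
E
```

```text
t 1.38 pos [ 446.7 -285.9  222.5] F [-0.3 -0.7  0.5] w 0.6 q [-0.7   0.26  1.66 -0.    1.22  0.6 ]
 shift cm (tool) [15.52 -2.18 14.55] turn deg [-0.01  0.02  0.18]
 shift cm in target axes [15.5  -2.23 14.55]
tab [301.3  37.6]
barL [370.7  49.4]
barR [366.3 155. ]
apA [267.8  60.4]
apB [271.6 154. ]
```

View pics/w2.png

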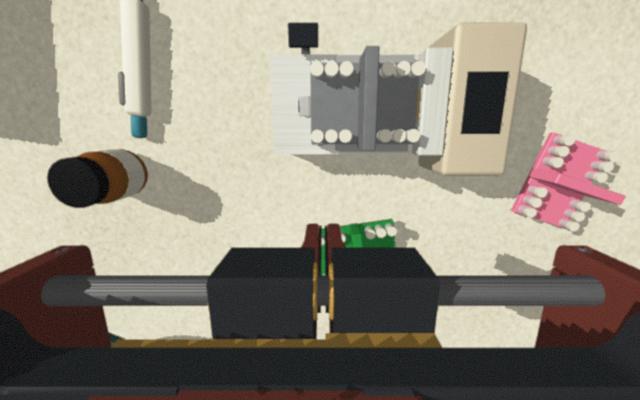

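The wrist view shows the tab at about (303,34), bar top ends (371,46) and (368,150), apron end corners (272,57) and (276,153). All are within a few px of prediction; next I measure the offsets.

```bash
python3 - <<'E'
from h import *
F,o=cool();c=pickle.load(open("pics/w2.pkl","rb"));im=c["image"].astype(int)
m=(im.max(2)<60).astype(np.uint8)[10:60,280:330];n,l,st,ce=cv2.connectedComponentsWithStats(m);i=1+st[1:,4].argmax();print("tab box",st[i]+[280,10,0,0,0],ce[i]+[280,10])
loc=lambda u,v,z:(F.T@(ray(c,u,v,60+z)-o)).round(1)
print("tab",loc(*(ce[i]+[280,10]),17))
g=cv2.cvtColor(c["image"],cv2.COLOR_RGB2GRAY).astype(int)
for v in(60,100,140): print(v,g[v,258:300:1],"|",g[v,352:386])
for u in (369,): print(g[38:60,u],g[140:165,u])
print("bar",loc(371,46,64),loc(368,150,64),"apron",loc(272,57,0),loc(276,153,0))
E
```

```text
tab box [289  24  28  27 652] [302.84509202  35.3006135 ]
tab [-61.4  68.1  17. ]
60 [220 220 217 216 218 216 214 218 219 220 220 221 220 220 221 220 219 218
 222 219 218 219 220 222 219 221 220 220 220 220 219 218 221 220 220 220
 221 220 219 219 221 219] | [166 168 170 171 170 170 163 142 118 110 108 113 116 132 135 128 126 130
 129 127 126 126 125 119 120 120 110 149 166 165 168 166 168 167]
100 [219 222 218 216 219 220 221 223 222 221 221 218 217 218 221 223 222 222
 223 219 221 220 223 222 223 220 224 221 221 223 221 220 221 221 219 224
 222 221 221 208 178 184] | [127 127 129 127 128 123 118 108 114 109 109 119 123 129 128 123 125 122
 119 121 120 119 120 117 103  84  77  84  84  85  84  85  86  86]
140 [215 218 217 219 218 216 214 214 217 221 222 219 220 219 220 217 217 218
 217 218 216 217 216 213 218 218 214 219 219 215 219 219 218 216 218 217
 219 219 215 219 220 219] | [ 83  81  85  86  79  80  94 106 111 107 114 124 127 120 120 117 116 119
 117 117 120 115 108  87  79  86  92  95 115 134 143 148 153 149]
[224 221 219 214 216 220 213 189 146 126 125 127 124 129 123 127 127 125
 127 127 127 131] [119 123 121 117 120 118 120 119 118 115 101 116 136 142 141 138 142 140
 142 140 143 143 144 146 147]
bar [-1.3 46.6 64. ] [ -0.2 -39.5  64. ] apron [-95.4  52.3   0. ] [-95.  -47.9   0. ]
```

```bash
python3 - <<'E'
from h import *
F,o=cool();n=o+F@[1.3,2.5,0];print(n)
s=open("h.py").read().replace("CO,CY=[543.3,-301.8,60],np.deg2rad(-74.8)",f"CO,CY=[{n[0]:.1f},{n[1]:.1f},60],np.deg2rad(-74.4)");open("h.py","w").write(s)
E
python3 - <<'E'
from h import *
F,o=cool();delta(o+F@[-63,66,17],toolR(F,1))
E
```

```text
[ 546.05338717 -302.3990485    60.        ]
t 1.38 pos [ 446.7 -285.9  222.5] F [-0.3 -0.7  0.5] w 0.6 q [-0.7   0.26  1.66 -0.    1.22  0.6 ]
 shift cm (tool) [15.73 -2.09 14.55] turn deg [-0.01  0.02 -0.22]
 shift cm in target axes [15.73 -2.03 14.55]
```

>>> servo_tool(deltas=[{"tx": 4, "ty": -0.5, "tz": 0, "ax": 0, "ay": 0, "az": 0}, {"tx": 4, "ty": -0.5, "tz": 0, "ax": 0, "ay": 0, "az": 0}, {"tx": 4, "ty": -0.5, "tz": 1, "ax": 0, "ay": 0, "az": 0}, {"tx": 3.8, "ty": -0.6, "tz": 2.5, "ax": 0, "ay": 0, "az": 0}, {"tx": 0, "ty": 0, "tz": 3.5, "ax": 0, "ay": 0, "az": 0}, {"tx": 0, "ty": 0, "tz": 3.5, "ax": 0, "ay": 0, "az": 0}, {"tx": 0, "ty": 0, "tz": 3, "ax": 0, "ay": 0, "az": 0}, {"tx": 0, "ty": 0, "tz": 0.4, "ax": 0, "ay": 0, "az": 0}, {"tx": 0, "ty": 0, "tz": 0, "ax": 0, "ay": 0, "az": 0}])

```text
time_s: 2.5
eef_pos: [593.1, -226.3, 84.1]
orientation: [3.114, 0.414, 0.0]
force: [1.0, 0.1, 0.2]
width: 0.4
gripper_force: 0.0
```

```bash
python3 - <<'E'
from h import *
F,o=cool();delta(o+F@[-63,66,17],toolR(F,1))
E
```

```text
t 2.5 pos [ 593.1 -226.3   84.1] F [1.  0.1 0.2] w 0.4 q [-0.47  0.55  1.57 -0.    1.02  0.83]
 shift cm (tool) [ 0.02 -0.23  0.71] turn deg [ 0.01 -0.   -0.45]
 shift cm in target axes [ 0.02 -0.23  0.71]
```

>>> servo_tool(deltas=[{"tx": 0, "ty": -0.2, "tz": 0.4, "ax": 0, "ay": 0, "az": 0}, {"tx": 0, "ty": 0, "tz": 0.4, "ax": 0, "ay": 0, "az": 0}, {"tx": 0, "ty": 0, "tz": 0.4, "ax": 0, "ay": 0, "az": 0}, {"tx": 0, "ty": 0, "tz": 0.3, "ax": 0, "ay": 0, "az": 0}, {"tx": 0, "ty": 0, "tz": 0.1, "ax": 0, "ay": 0, "az": 0}, {"tx": 0, "ty": 0, "tz": 0, "ax": 0, "ay": 0, "az": 0}, {"tx": 0, "ty": 0, "tz": 0, "ax": 0, "ay": 0, "az": 0}])

```text
time_s: 3.38
eef_pos: [593.3, -223.6, 68.3]
orientation: [3.113, 0.416, 0.002]
force: [0.1, -0.2, 5.5]
width: 0.7
gripper_force: 3.1
```

```bash
python3 - <<'E'
from h import *
from rig import r
print(r.sense()["force"],r.sense()["eef_pos"]);c=snap("top","t1");a=pickle.load(open("pics/top0.pkl","rb"))
F,o=cool()
for n,p in dict(bar=[-1.5,0,64],bar20=[-21.5,0,64]).items(): print(n,proj(c,o+F@p).round(1))
w=np.hstack([cv2.resize(x["image"][170:240,340:440],None,fx=4,fy=4,interpolation=cv2.INTER_CUBIC) for x in(a,c)])
cv2.imwrite("pics/t1c.png",w[:,:,::-1])
E
```

```text
[ 0.10790996 -0.15309046  5.51152694] [ 593.32596058 -223.57554992   68.25190476]
bar [393.7 204.9]
bar20 [386.7 206.7]
```

View pics/t1c.png

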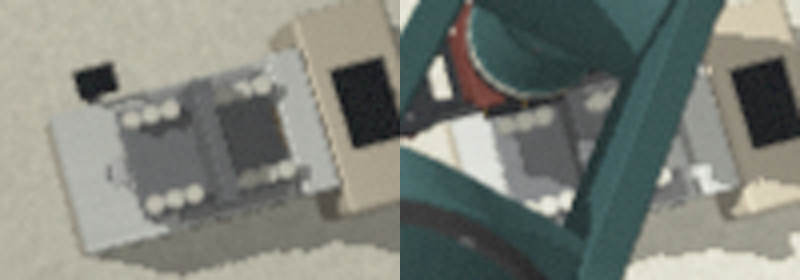

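The carriage has slid about 6.5 px (20 mm) out: its plate's left edge went from 120 to 94 in the crop. Releasing the tab and going above the bar.

>>> servo_tool(deltas=[{"tx": 0, "ty": 0, "tz": 0, "ax": 0, "ay": 0, "az": 0}, {"tx": 0, "ty": 0, "tz": 0, "ax": 0, "ay": 0, "az": 0}, {"tx": 0, "ty": 0, "tz": -2, "ax": 0, "ay": 0, "az": 0}, {"tx": 0, "ty": 0, "tz": -5, "ax": 0, "ay": 0, "az": 0}, {"tx": 0, "ty": 0, "tz": -5, "ax": 0, "ay": 0, "az": 0}, {"tx": -2.5, "ty": 2, "tz": 0, "ax": 0, "ay": 0, "az": -0.4}, {"tx": -4.1, "ty": 2.1, "tz": 0, "ax": 0, "ay": 0, "az": 0}, {"tx": 0, "ty": 0, "tz": 0, "ax": 0, "ay": 0, "az": 0}, {"tx": 0, "ty": 0, "tz": 0, "ax": 0, "ay": 0, "az": 0}], jaw=5)

```text
time_s: 4.55
eef_pos: [539.9, -280.0, 187.2]
orientation: [-3.112, -0.425, 0.0]
force: [-0.4, -0.5, 0.2]
width: 50.0
gripper_force: 0.0
```

```bash
python3 - <<'E'
from h import *
F,o=cool();delta(o+F@[-21.5,0,26],toolR(F,1))
c=snap("scene","s2")
for x in(-1.5,-11.5,-21.5): print(x,proj(c,o+F@[x,44,64]),proj(c,o+F@[x,-44,64]))
cv2.imwrite("pics/s2c.png",cv2.resize(c["image"][170:250,200:310],None,fx=5,fy=5,interpolation=cv2.INTER_CUBIC)[:,:,::-1])
E
```

```text
t 4.55 pos [ 539.9 -280.   187.2] F [-0.4 -0.5  0.2] w 50.0 q [-0.59  0.4   1.53  0.    1.21  0.71]
 shift cm (tool) [-0.    0.18 10.12] turn deg [-0.06  0.   -0.03]
 shift cm in target axes [-1.000e-02  1.700e-01  1.012e+01]
-1.5 [257.74954764 200.94940559] [259.12107448 183.83809654]
-11.5 [261.09419375 200.75528441] [262.28476346 183.66046318]
-21.5 [264.43635599 200.56130739] [265.44622969 183.48295461]
```

View pics/s2c.png

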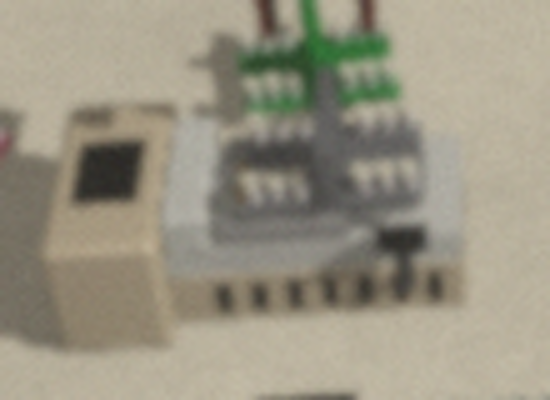

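The bar is at crop column 325 (265 px), which matches x = -21.5. Going down and gripping.

>>> servo_tool(deltas=[{"tx": 0, "ty": 0.18, "tz": 2.5, "ax": 0, "ay": 0, "az": 0}, {"tx": 0, "ty": 0, "tz": 3, "ax": 0, "ay": 0, "az": 0}, {"tx": 0, "ty": 0, "tz": 3, "ax": 0, "ay": 0, "az": 0}, {"tx": 0, "ty": 0, "tz": 1.5, "ax": 0, "ay": 0, "az": 0}, {"tx": 0, "ty": 0, "tz": 0.1, "ax": 0, "ay": 0, "az": 0}, {"tx": 0, "ty": 0, "tz": 0, "ax": 0, "ay": 0, "az": 0}])

```text
time_s: 5.35
eef_pos: [541.3, -282.3, 87.5]
orientation: [3.112, 0.427, 0.002]
force: [-0.0, -0.1, -0.2]
width: 49.7
gripper_force: 0.0
```

>>> servo_tool(deltas=[{"tx": 0, "ty": 0, "tz": 0, "ax": 0, "ay": 0, "az": 0}, {"tx": 0, "ty": 0, "tz": 0, "ax": 0, "ay": 0, "az": 0}, {"tx": 0, "ty": 0, "tz": 0, "ax": 0, "ay": 0, "az": 0}, {"tx": 0, "ty": 0, "tz": 0, "ax": 0, "ay": 0, "az": 0}, {"tx": 0, "ty": 0, "tz": 0, "ax": 0, "ay": 0, "az": 0}, {"tx": 0, "ty": 0, "tz": 0, "ax": 0, "ay": 0, "az": 0}], jaw=0, grip_force=45)

```text
time_s: 6.1
eef_pos: [540.4, -282.1, 86.5]
orientation: [-3.112, -0.427, 0.0]
force: [0.6, -0.8, -1.0]
width: 11.6
gripper_force: 45.0
```

```bash
python3 - <<'E'
from h import *
F,o=cool();delta(o+F@[-105,0,26],toolR(F,1))
E
```

```text
t 6.1 pos [ 540.4 -282.1   86.5] F [ 0.6 -0.8 -1. ] w 11.6 q [-0.59  0.52  1.63  0.    1.    0.7 ]
 shift cm (tool) [ 0.01 -8.39  0.05] turn deg [-0.01  0.01  0.01]
 shift cm in target axes [ 0.01 -8.39  0.05]
```

>>> servo_tool(deltas=[{"tx": 0, "ty": -0.8, "tz": 0, "ax": 0, "ay": 0, "az": 0}, {"tx": 0, "ty": -1.3, "tz": 0, "ax": 0, "ay": 0, "az": 0}, {"tx": 0, "ty": -1.6, "tz": 0, "ax": 0, "ay": 0, "az": 0}, {"tx": 0, "ty": -1.6, "tz": 0, "ax": 0, "ay": 0, "az": 0}])

```text
time_s: 6.6
eef_pos: [525.6, -229.6, 86.7]
orientation: [-3.112, -0.427, 0.0]
force: [-0.1, -1.3, -1.0]
width: 11.6
gripper_force: 45.0
```

>>> servo_tool(deltas=[{"tx": 0, "ty": -1.6, "tz": 0, "ax": 0, "ay": 0, "az": 0}, {"tx": 0, "ty": -1.6, "tz": 0, "ax": 0, "ay": 0, "az": 0}, {"tx": 0, "ty": -0.5, "tz": 0, "ax": 0, "ay": 0, "az": 0}, {"tx": 0, "ty": 0, "tz": -1, "ax": 0, "ay": 0, "az": 0}, {"tx": 0, "ty": 0, "tz": -3, "ax": 0, "ay": 0, "az": 0}, {"tx": 0, "ty": 0, "tz": -4, "ax": 0, "ay": 0, "az": 0}, {"tx": 0, "ty": 0, "tz": -3, "ax": 0, "ay": 0, "az": 0}])

```text
time_s: 7.48
eef_pos: [516.2, -195.7, 198.3]
orientation: [-3.112, -0.426, -0.0]
force: [0.6, 0.0, -4.3]
width: 12.1
gripper_force: 45.0
```

```bash
python3 - <<'E'
from h import *
F,o=read()
print("s=-1");delta(o+F@[-180,0,120],toolR(F,-1))
print("s=+1");delta(o+F@[-180,0,120],toolR(F,1))
E
```

```text
s=-1
t 7.47 pos [ 516.2 -195.7  198.3] F [ 0.6  0.  -4.3] w 12.1 q [-0.49  0.31  1.64  0.    1.18  0.81]
 shift cm (tool) [ 11.61 -22.99   6.95] turn deg [29.91  2.75 10.34]
 shift cm in target axes [  7.19 -17.95  18.38]
s=+1
t 7.47 pos [ 516.2 -195.7  198.3] F [ 0.6  0.  -4.3] w 12.1 q [-0.49  0.31  1.64  0.    1.18  0.81]
 shift cm (tool) [ 11.61 -22.99   6.95] turn deg [  -4.04   43.92 -163.95]
 shift cm in target axes [-7.19 17.95 18.38]
```

The carriage is free in the hand. Carrying it to a look-out spot beside the reader, on the robot's side, tilted to match the slope.

```bash
python3 - <<'E'
from h import *
F,o=read()
p=o+F@[-70,110,130];print(p,np.hypot(*p[:2]));delta(p,toolR(F,-1))
E
```

```text
[448.8672426  137.26911883 192.58330249] 469.38748647818636
t 7.47 pos [ 516.2 -195.7  198.3] F [ 0.6  0.  -4.3] w 12.1 q [-0.49  0.31  1.64  0.    1.18  0.81]
 shift cm (tool) [  2.45 -33.89   0.58] turn deg [29.91  2.75 10.34]
 shift cm in target axes [ -3.81 -28.95  17.38]
```

>>> servo_tool(deltas=[{"tx": 0.25, "ty": -2.4, "tz": 0, "ax": 0, "ay": 0, "az": 0}, {"tx": 0.25, "ty": -4, "tz": 0, "ax": 0, "ay": 0, "az": 0}, {"tx": 0.25, "ty": -4.5, "tz": 0, "ax": 0, "ay": 0, "az": 0}, {"tx": 0.25, "ty": -4.5, "tz": 0, "ax": 0, "ay": 0, "az": 0}, {"tx": 0.25, "ty": -4.5, "tz": 0, "ax": 0, "ay": 0, "az": 0}, {"tx": 0.25, "ty": -4.5, "tz": 0, "ax": 0, "ay": 0, "az": 0}, {"tx": 0.25, "ty": -4.5, "tz": 0, "ax": 0, "ay": 0, "az": 0}, {"tx": 0.25, "ty": -3, "tz": 0, "ax": 0, "ay": 0, "az": 0}, {"tx": 0.4, "ty": -2, "tz": 0, "ax": 0, "ay": 0, "az": 0}])

```text
time_s: 8.6
eef_pos: [445.1, 139.4, 195.3]
orientation: [-3.111, -0.429, 0.006]
force: [0.1, -0.3, -4.2]
width: 12.0
gripper_force: 45.0
```

>>> servo_tool(deltas=[{"tx": 0, "ty": 0, "tz": 0, "ax": 6, "ay": 0.55, "az": 2.1}, {"tx": 0, "ty": 0, "tz": 0, "ax": 6, "ay": 0.55, "az": 2.1}, {"tx": 0, "ty": 0, "tz": 0, "ax": 6, "ay": 0.55, "az": 2.1}, {"tx": 0, "ty": 0, "tz": 0, "ax": 6, "ay": 0.55, "az": 2.1}, {"tx": 0, "ty": 0, "tz": 0, "ax": 5.9, "ay": 0.55, "az": 2.1}, {"tx": 0, "ty": 0, "tz": 0, "ax": 0, "ay": 0, "az": 0}])

```text
time_s: 9.35
eef_pos: [446.6, 136.8, 195.0]
orientation: [-2.616, -0.106, 0.037]
force: [-0.1, -0.2, -3.3]
width: 12.1
gripper_force: 45.0
```

```bash
python3 - <<'E'
from h import *
F,o=read();c=snap("wrist","w3")
delta(o+F@[-105,0,70],toolR(F,-1))
for n,p in dict(tab=[-63,-66,17],tooth=[-56.5,0,7],apA=[-100,49,0],apB=[-100,-49,0],railA0=[-30,40,10],stopA=[57,52,26],stopB=[57,-52,26],stopA0=[57,52,0]).items(): print(n,proj(c,o+F@p).round(1))
E
```

```text
t 9.4 pos [446.9 137.2 195.5] F [ 0.8 -0.  -3.9] w 11.9 q [-0.26  0.26  1.88  0.52  1.24  0.99]
 shift cm (tool) [11.23  3.59  6.22] turn deg [ 0.07  0.13 -0.3 ]
 shift cm in target axes [11.2   3.66  6.25]
tab [313.2  -5.1]
tooth [307.8  79.6]
apA [352.  132.2]
apB [353.8  23.9]
railA0 [281.4 123.4]
stopA [186.2 137.3]
stopB [170.2  10.5]
stopA0 [198.2 136.4]
```

View pics/w3.png

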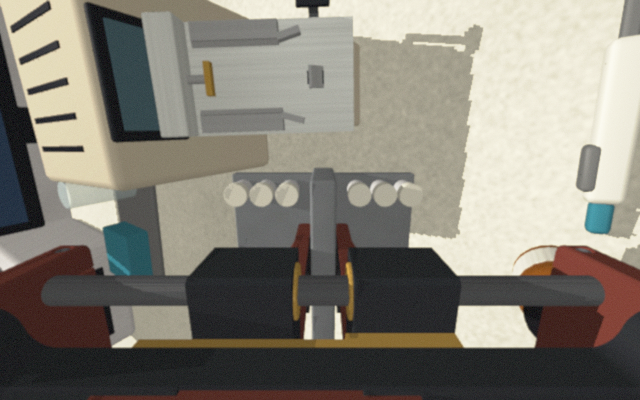

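The reader is in full view: apron end at col 353, rows 17-132, tooth at (316,76), brass pad (208,78), rails at rows 22-45 and 110-132. The carriage sits square in the grip, its bar top at (322,170). Measuring edges numerically next.

```bash
python3 - <<'E'
from h import *
F,o=read();c=pickle.load(open("pics/w3.pkl","rb"))
g=cv2.GaussianBlur(cv2.cvtColor(c["image"],cv2.COLOR_RGB2GRAY),(5,1),0).astype(int)
for u in(215,230,245,260,272,320,335,345):
    d=g[1:150,u]-g[0:149,u]; e=[(v+1,int(d[v])) for v in range(0,149) if abs(d[v])>=12]
    print(u,e)
r=g[75]; d=r[1:]-r[:-1]; print([(u+1,int(d[u])) for u in range(130,380) if abs(d[u])>=10])
def onplane(u,v,z): # local point on plane z=const of reader frame
    R,t=np.array(c["R"]),np.array(c["t"]);a=F.T@(-R.T@t-o);b=F.T@R.T@np.array([(u-c["cx"])/c["fx"],(v-c["cy"])/c["fy"],1]);return (a+b*(z-a[2])/b[2]).round(1)
print("apron end",onplane(353,17,0),onplane(354,132,0),"stop near top",onplane(172,12,26),onplane(190,137,26))
im=c["image"].astype(int);m=((im[...,0]-im[...,2])>60)[50:110,190:230];ys,xs=m.nonzero();print("pad",xs.mean()+190,ys.mean()+50,onplane(xs.mean()+190,ys.mean()+50,10))
for p in([-30,49,10],[50,49,10],[-30,-49,10],[50,-49,10],[-30,25,10],[-30,-25,10],[50,25,10],[50,-25,10],[-30,31.2,0],[-30,-31.2,0]):print(p,proj(c,o+F@p).round(1))
E
```

```text
215 [(3, -28), (4, -43), (5, -28), (47, 18), (48, 17), (96, 14), (97, 13), (109, -12), (110, -17), (133, 16), (136, -13)]
230 [(9, -12), (10, -37), (11, -39), (12, -17), (46, 14), (47, 22), (109, -18), (110, -15), (132, 16), (133, 12), (135, -13)]
245 [(16, -19), (17, -46), (18, -33), (46, 24), (47, 17), (108, -15), (109, -17), (132, 16), (135, -13)]
260 [(18, -26), (19, -52), (20, -28), (38, -15), (45, 17), (46, 22), (47, 17), (108, -21), (109, -18), (131, 19), (132, 13), (134, -19)]
272 [(18, -47), (19, -48), (45, 29), (46, 18), (107, -12), (108, -22), (130, 12), (131, 16)]
320 [(6, 76), (7, 97), (8, 25), (17, -23), (18, -20), (65, -19), (66, -25), (88, 33), (89, 18)]
335 [(16, -18), (17, -30)]
345 [(16, -15), (17, -25)]
[(150, 22), (151, 29), (152, 22), (153, 10), (212, 11), (213, 21), (214, 20), (215, 11), (306, -16), (307, -22), (308, -12), (323, 14), (324, 25), (325, 20), (353, -13), (354, -12), (360, 10)]
apron end [-99.1 -54.7   0. ] [-102.1   48.9    0. ] stop near top [ 55.7 -50.9  26. ] [53.4 51.8 26. ]
pad 208.08560311284046 77.88326848249028 [37.  -1.8 10. ]
[-30, 49, 10] [281.8 132.9]
[50, 49, 10] [200.6 133.6]
[-30, -49, 10] [277.   20.6]
[50, -49, 10] [187.9  21.4]
[-30, 25, 10] [280.7 107.3]
[-30, -25, 10] [278.2  50.1]
[50, 25, 10] [197.7 108. ]
[50, -25, 10] [191.2  50.8]
[-30, 31.2, 0] [282.4 114.5]
[-30, -31.2, 0] [279.6  45.7]
```

```bash
python3 - <<'E'
from h import *
from rig import r
F,o=read();n=o+F@[-1.0,-1.3,0];print(n)
s=open("h.py").read().replace("RO,RY=[547.5,272,115],np.deg2rad(95)",f"RO,RY=[{n[0]:.1f},{n[1]:.1f},{n[2]:.1f}],np.deg2rad(96.4)");open("h.py","w").write(s)
c=pickle.load(open("pics/w3.pkl","rb"));g=cv2.cvtColor(c["image"],cv2.COLOR_RGB2GRAY).astype(int)
s=r.sense();R0=Rot.from_rotvec(s["orientation"]).as_matrix();P=lambda *x:proj(c,s["eef_pos"]+R0@np.array(x)).round(1)
print("bar top end",P(44,6,-38),P(44,-6,-38),"plate",P(40,55,6),P(40,-55,6), "dpx/mm",P(45,6,-38)-P(44,6,-38),P(41,55,6)-P(40,55,6))
for u in(316,322,328):
    d=g[1:,u]-g[:-1,u];print(u,[(v+1,int(d[v])) for v in range(150,190) if abs(d[v])>=12])
for u in(240,300,345,405):
    d=g[1:,u]-g[:-1,u];print(u,[(v+1,int(d[v])) for v in range(150,190) if abs(d[v])>=12])
for v in(175,178,195): d=g[v,1:]-g[v,:-1];print(v,[(u+1,int(d[u])) for u in range(225,425) if abs(d[u])>=14])
E
python3 - <<'E'
from h import *
F,o=read();delta(o+F@[-108,0,26+30],toolR(F,-1))
E
```

```text
[548.87053219 271.25057255 114.5       ]
bar top end [332.6 182.1] [305.8 182.2] plate [411.6 174.9] [229.  175.3] dpx/mm [ 0.  -2.2] [ 0.2 -1.6]
316 [(167, -20), (168, -23), (169, -16)]
322 [(167, -22), (168, -23), (169, -15)]
328 [(167, -24), (168, -28), (169, -13)]
240 [(170, 20), (172, -26), (173, -15), (180, 28), (185, 19), (186, 21)]
300 [(172, -32), (173, -20)]
345 [(172, -32), (173, -33)]
405 [(172, -31), (173, -18), (180, 16), (181, 29), (182, 24), (183, 28), (184, 13), (186, -12), (187, -26), (188, -12)]
175 [(232, -18), (233, -20), (414, 27), (415, 22)]
178 [(232, -16), (233, -24), (234, -14), (313, -17), (414, 32), (415, 18)]
195 [(246, -16), (247, -30), (249, 19), (250, 15), (272, -30), (273, -27), (275, 38), (298, -38), (299, -33), (310, 29), (312, -16), (347, 20), (348, 30), (349, 22), (371, -27), (372, -16), (374, 24), (397, -22), (400, 18)]
t 9.4 pos [446.9 137.2 195.5] F [ 0.8 -0.  -3.9] w 11.9 q [-0.26  0.26  1.88  0.52  1.24  0.99]
 shift cm (tool) [11.67  3.98  7.63] turn deg [ 0.06 -0.57 -1.51]
 shift cm in target axes [11.64  4.3   7.51]
```

```bash
sed -i 's/^RO,RY=.*/RO,RY=[548.7,272.3,115],np.deg2rad(96.4)/' h.py; python3 - <<'E'
from h import *
F,o=read();delta(o+F@[-110,0.3,26.5+20],toolR(F,-1))
E
```

```text
t 9.4 pos [446.9 137.2 195.5] F [ 0.8 -0.  -3.9] w 11.9 q [-0.26  0.26  1.88  0.52  1.24  0.99]
 shift cm (tool) [11.62  4.07  8.59] turn deg [ 0.06 -0.57 -1.51]
 shift cm in target axes [11.6   4.38  8.47]
```

>>> servo_tool(deltas=[{"tx": 0, "ty": 0, "tz": 0, "ax": 0.05, "ay": -0.6, "az": -1.5}, {"tx": 2, "ty": 1, "tz": 0, "ax": 0, "ay": 0, "az": 0}, {"tx": 3.5, "ty": 1.5, "tz": 0, "ax": 0, "ay": 0, "az": 0}, {"tx": 3.5, "ty": 1.2, "tz": 0, "ax": 0, "ay": 0, "az": 0}, {"tx": 2.5, "ty": 0.7, "tz": 1.5, "ax": 0, "ay": 0, "az": 0}, {"tx": 0, "ty": 0, "tz": 2.5, "ax": 0, "ay": 0, "az": 0}, {"tx": 0, "ty": 0, "tz": 2.5, "ax": 0, "ay": 0, "az": 0}, {"tx": 0, "ty": 0, "tz": 0.5, "ax": 0, "ay": 0, "az": 0}, {"tx": 0, "ty": 0, "tz": 0, "ax": 0, "ay": 0, "az": 0}])

```text
time_s: 10.52
eef_pos: [562.9, 148.2, 114.7]
orientation: [-2.614, -0.152, 0.036]
force: [1.3, 0.2, -4.1]
width: 11.7
gripper_force: 45.0
```

```bash
python3 - <<'E'
from h import *
F,o=read();delta(o+F@[-110,0.3,26.5],toolR(F,-1))
E
```

```text
t 10.53 pos [562.9 148.2 114.7] F [ 1.3  0.2 -4.1] w 11.7 q [-0.19  0.52  1.7   0.55  1.15  0.98]
 shift cm (tool) [-0.07  0.17  3.57] turn deg [-0.01 -0.06  0.26]
 shift cm in target axes [-0.06  0.17  3.57]
```

>>> servo_tool(deltas=[{"tx": -0.06, "ty": 0.17, "tz": 1.5, "ax": 0, "ay": 0, "az": 0.25}, {"tx": 0, "ty": 0, "tz": 1.2, "ax": 0, "ay": 0, "az": 0}, {"tx": 0, "ty": 0, "tz": 0.5, "ax": 0, "ay": 0, "az": 0}, {"tx": 0, "ty": 0, "tz": 0.1, "ax": 0, "ay": 0, "az": 0}, {"tx": 0, "ty": 0, "tz": 0, "ax": 0, "ay": 0, "az": 0}])

```text
time_s: 11.15
eef_pos: [560.7, 162.3, 85.1]
orientation: [-2.614, -0.143, 0.038]
force: [-1.0, -0.7, -1.4]
width: 12.0
gripper_force: 45.0
```

>>> servo_tool(deltas=[{"tx": 0, "ty": 0, "tz": 0.1, "ax": 0, "ay": 0, "az": 0}, {"tx": 0, "ty": 0, "tz": 0, "ax": 0, "ay": 0, "az": 0}])

```text
time_s: 11.4
eef_pos: [560.9, 162.8, 84.3]
orientation: [-2.614, -0.143, 0.037]
force: [-0.3, -1.6, -1.5]
width: 11.9
gripper_force: 45.0
```

>>> servo_tool(deltas=[{"tx": 0, "ty": 0, "tz": 0.1, "ax": 0, "ay": 0, "az": 0}, {"tx": 0, "ty": 0, "tz": 0, "ax": 0, "ay": 0, "az": 0}])

```text
time_s: 11.65
eef_pos: [560.8, 163.4, 83.3]
orientation: [-2.614, -0.143, 0.037]
force: [-0.4, -1.2, -0.8]
width: 11.7
gripper_force: 45.0
```

```bash
python3 - <<'E'
from h import *
F,o=read();delta(o+F@[-110,0.3,26.5],toolR(F,-1));c=snap("wrist","w4");snap("top","t4");snap("scene","s4")
g=cv2.cvtColor(c["image"],cv2.COLOR_RGB2GRAY).astype(int)
for v in range(60,260,20): d=g[v,2:]-g[v,:-2];print(v,[(u+1,int(d[u])) for u in range(100,440) if abs(d[u])>=22 and abs(d[u])>=max(abs(d[u-3:u+4]))])
E
```

```text
t 11.65 pos [560.8 163.4  83.3] F [-0.4 -1.2 -0.8] w 11.7 q [-0.16  0.56  1.73  0.58  1.08  0.96]
 shift cm (tool) [-0.02 -0.08  0.09] turn deg [-0.04 -0.13 -0.1 ]
 shift cm in target axes [-0.02 -0.08  0.09]
60 []
80 []
100 [(201, 49)]
120 [(210, 37), (219, -97), (268, 161)]
140 [(212, 38), (221, -85), (269, 108), (314, 30)]
160 [(195, -25), (202, 59), (306, -31), (326, 30), (415, 28)]
180 [(233, -51), (239, 32), (261, 30), (284, 33), (351, 35), (357, -23), (375, 41), (381, -26), (397, 35), (414, 49), (437, 27)]
200 [(224, 25), (246, -54), (250, 61), (272, -60), (276, 60), (297, -66), (309, 37), (349, 54), (370, -48), (374, 52), (395, -52), (400, 44)]
220 [(102, -22), (112, 55), (236, -40), (310, 26), (312, -26), (410, 51)]
240 [(116, 51), (238, -38), (294, -40), (310, 73), (335, -39), (352, 27), (408, 53)]
```

The roughly flat 3 N is the sprung tooth under the foot's front end. Lowering on to the floor.

>>> servo_tool(deltas=[{"tx": 0, "ty": 0, "tz": 0.06, "ax": 0, "ay": 0, "az": 0}, {"tx": 0, "ty": 0, "tz": 0, "ax": 0, "ay": 0, "az": 0}])

```text
time_s: 12.05
eef_pos: [560.8, 163.6, 82.7]
orientation: [-2.614, -0.143, 0.037]
force: [0.3, -2.0, -1.7]
width: 11.6
gripper_force: 45.0
```

>>> servo_tool(deltas=[{"tx": 0, "ty": 0, "tz": 0.06, "ax": 0, "ay": 0, "az": 0}, {"tx": 0, "ty": 0, "tz": 0, "ax": 0, "ay": 0, "az": 0}])

```text
time_s: 12.3
eef_pos: [560.7, 164.0, 82.2]
orientation: [-2.614, -0.143, 0.037]
force: [-0.6, -0.6, -0.2]
width: 11.6
gripper_force: 45.0
```

>>> servo_tool(deltas=[{"tx": 0, "ty": 0, "tz": 0.06, "ax": 0, "ay": 0, "az": 0}, {"tx": 0, "ty": 0, "tz": 0, "ax": 0, "ay": 0, "az": 0}])

```text
time_s: 12.55
eef_pos: [560.7, 164.3, 81.7]
orientation: [-2.614, -0.143, 0.037]
force: [0.5, -0.7, -0.2]
width: 12.2
gripper_force: 45.0
```

>>> servo_tool(deltas=[{"tx": 0, "ty": 0, "tz": 0.08, "ax": 0, "ay": 0, "az": 0}, {"tx": 0, "ty": 0, "tz": 0, "ax": 0, "ay": 0, "az": 0}])

```text
time_s: 12.8
eef_pos: [560.6, 164.6, 81.0]
orientation: [-2.614, -0.143, 0.037]
force: [0.1, -0.7, -1.2]
width: 11.5
gripper_force: 45.0
```

>>> servo_tool(deltas=[{"tx": 0, "ty": 0, "tz": 0.08, "ax": 0, "ay": 0, "az": 0}, {"tx": 0, "ty": 0, "tz": 0, "ax": 0, "ay": 0, "az": 0}])

```text
time_s: 13.05
eef_pos: [560.7, 164.8, 80.8]
orientation: [-2.614, -0.144, 0.037]
force: [-0.3, -4.8, 5.0]
width: 11.6
gripper_force: 45.0
```

```bash
python3 - <<'E'
from h import *
from rig import r
F,o=read();delta(o+F@[-110,0.3,26.5],toolR(F,-1));s=r.sense();print(s["ft_torque"],F.T@s["force"])
c=pickle.load(open("pics/w4.pkl","rb"))
cv2.imwrite("pics/w4.png",c["image"][:,:,::-1])
E
```

```text
t 13.05 pos [560.7 164.8  80.8] F [-0.3 -4.8  5. ] w 11.6 q [-0.16  0.57  1.73  0.58  1.08  0.96]
 shift cm (tool) [-0.02 -0.08 -0.21] turn deg [-0.03 -0.13 -0.08]
 shift cm in target axes [-0.02 -0.08 -0.21]
[-0.24384932  0.25339611  0.14979071] [-1.59654215  0.80464105  6.73556542]
```

View pics/w4.png

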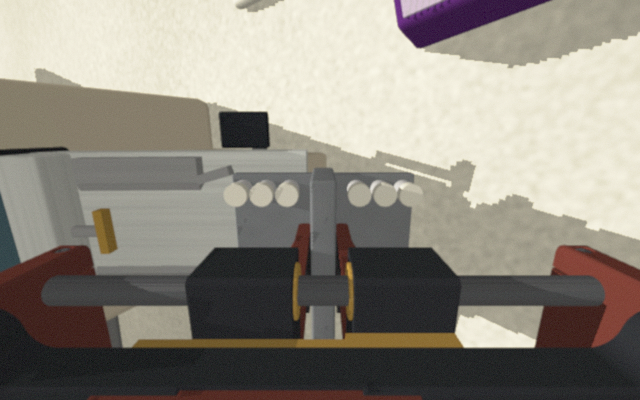

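The tenth picture shows the carriage over the apron and square with the way: upper rail at rows 157-187, tab at (244,128), pad (104,230). I compare the rail edge numerically with the earlier view.

```bash
python3 - <<'E'
from h import *
F,o=read()
def onplane(c,u,v,z):
    R,t=np.array(c["R"]),np.array(c["t"]);a=F.T@(-R.T@t-o);b=F.T@R.T@np.array([(u-c["cx"])/c["fx"],(v-c["cy"])/c["fy"],1]);return (a+b*(z-a[2])/b[2]).round(1)
for n,cols,rows in(("w3",(220,235,250,265),(35,56)),("w3",(220,235,250,265),(100,118)),("w4",(95,115,135,155,175,192),(175,200)),("w4",(95,115,135,155,175,192),(146,165))):
    c=pickle.load(open(f"pics/{n}.pkl","rb"));g=cv2.GaussianBlur(cv2.cvtColor(c["image"],cv2.COLOR_RGB2GRAY),(5,3),0).astype(float)
    for u in cols:
        d=np.abs(g[rows[0]+1:rows[1],u]-g[rows[0]:rows[1]-1,u]);i=d.argmax();w=d[max(0,i-2):i+3];v=rows[0]+.5+(np.arange(max(0,i-2),max(0,i-2)+len(w))*w).sum()/w.sum()
        print(n,u,round(v,1),round(d[i]),onplane(c,u,v,8))
E
```

```text
w3 220 46.8 16 [ 23.3 -27.9   8. ]
w3 235 46.4 19 [  9.4 -27.9   8. ]
w3 250 45.8 21 [ -4.5 -28.    8. ]
w3 265 45.3 19 [-18.4 -28.    8. ]
w3 220 109.0 12 [29.6 26.7  8. ]
w3 235 108.7 15 [15.  26.8  8. ]
w3 250 108.3 15 [ 0.5 26.9  8. ]
w3 265 107.6 17 [-14.1  26.7   8. ]
w4 95 190.2 15 [ 38.8 -28.3   8. ]
w4 115 190.2 17 [ 25.5 -28.3   8. ]
w4 135 189.8 16 [ 12.3 -28.5   8. ]
w4 155 189.8 17 [ -0.9 -28.5   8. ]
w4 175 189.6 20 [-14.2 -28.6   8. ]
w4 192 189.5 21 [-25.4 -28.6   8. ]
w4 95 156.6 18 [ 34.3 -50.4   8. ]
w4 115 156.4 17 [ 21.5 -50.4   8. ]
w4 135 156.3 17 [  8.6 -50.5   8. ]
w4 155 156.0 18 [ -4.2 -50.6   8. ]
w4 175 155.9 17 [-17.  -50.7   8. ]
w4 192 155.8 20 [-28.  -50.7   8. ]
```

>>> servo_tool(deltas=[{"tx": 0.04, "ty": 0, "tz": -0.1, "ax": 0, "ay": 0, "az": 0}, {"tx": 0, "ty": -0.8, "tz": 0, "ax": 0, "ay": 0, "az": 0}, {"tx": 0, "ty": -0.8, "tz": 0, "ax": 0, "ay": 0, "az": 0}, {"tx": 0, "ty": -0.8, "tz": 0, "ax": 0, "ay": 0, "az": 0}, {"tx": 0, "ty": 0, "tz": 0, "ax": 0, "ay": 0, "az": 0}])

```text
time_s: 13.68
eef_pos: [558.4, 186.4, 93.8]
orientation: [-2.613, -0.145, 0.037]
force: [1.2, -0.6, 0.8]
width: 11.8
gripper_force: 45.0
```

>>> servo_tool(deltas=[{"tx": 0, "ty": -0.8, "tz": 0, "ax": 0, "ay": 0, "az": 0}, {"tx": 0, "ty": -0.8, "tz": 0, "ax": 0, "ay": 0, "az": 0}, {"tx": 0, "ty": 0, "tz": 0, "ax": 0, "ay": 0, "az": 0}])

```text
time_s: 14.05
eef_pos: [556.9, 199.9, 101.7]
orientation: [-2.613, -0.144, 0.037]
force: [0.3, -0.3, -0.7]
width: 11.7
gripper_force: 45.0
```

```bash
cat >> h.py <<'E'
def st():
    from rig import r
    F,o=read();s=r.sense();print("local",(F.T@(s["eef_pos"]-o)).round(1),"Floc",(F.T@s["force"]).round(1),"M",(F.T@s["ft_torque"]).round(2),"q",s["q"].round(2),s["time_s"])
E
python3 -c "
from h import *
st()"
```

```text
local [-69.8  -0.1  24.9] Floc [-0.6 -0.2 -0.4] M [0.04 0.25 0.04] q [-0.1   0.53  1.73  0.59  1.08  1.02] 14.05
```

>>> servo_tool(deltas=[{"tx": 0, "ty": -0.8, "tz": 0, "ax": 0, "ay": 0, "az": 0}, {"tx": 0, "ty": -0.8, "tz": 0, "ax": 0, "ay": 0, "az": 0}, {"tx": 0, "ty": -0.8, "tz": 0, "ax": 0, "ay": 0, "az": 0}, {"tx": 0, "ty": 0, "tz": 0, "ax": 0, "ay": 0, "az": 0}])

```text
time_s: 14.55
eef_pos: [554.5, 220.7, 113.8]
orientation: [-2.613, -0.144, 0.038]
force: [-0.1, -1.3, -0.3]
width: 11.6
gripper_force: 45.0
```

```bash
python3 -c "
from h import *
st()"
```

```text
local [-45.6  -0.   24.9] Floc [-1.2  0.2  0.4] M [0.12 0.41 0.05] q [-0.07  0.51  1.72  0.59  1.09  1.07] 14.55
```

>>> servo_tool(deltas=[{"tx": 0, "ty": -0.8, "tz": 0, "ax": 0, "ay": 0, "az": 0}, {"tx": 0, "ty": -0.8, "tz": 0, "ax": 0, "ay": 0, "az": 0}, {"tx": 0, "ty": -0.8, "tz": 0, "ax": 0, "ay": 0, "az": 0}, {"tx": 0, "ty": 0, "tz": 0, "ax": 0, "ay": 0, "az": 0}])

```text
time_s: 15.05
eef_pos: [552.2, 241.4, 125.8]
orientation: [-2.613, -0.144, 0.038]
force: [-0.5, -0.5, 0.0]
width: 11.8
gripper_force: 45.0
```

>>> servo_tool(deltas=[{"tx": 0, "ty": -0.5, "tz": 0, "ax": 0, "ay": 0, "az": 0}, {"tx": 0, "ty": -0.5, "tz": 0, "ax": 0, "ay": 0, "az": 0}, {"tx": 0, "ty": -0.4, "tz": 0, "ax": 0, "ay": 0, "az": 0}, {"tx": 0, "ty": 0, "tz": 0, "ax": 0, "ay": 0, "az": 0}])

```text
time_s: 15.55
eef_pos: [551.1, 251.1, 131.5]
orientation: [-2.617, -0.144, 0.038]
force: [-0.3, -6.8, -3.0]
width: 11.8
gripper_force: 45.0
```

```bash
python3 -c "
from h import *
st()"
```

```text
local [-10.2  -0.1  25. ] Floc [-7.3  1.1  0.7] M [0.25 1.81 0.15] q [-0.01  0.49  1.71  0.59  1.09  1.13] 15.55
```

>>> servo_tool(deltas=[{"tx": 0, "ty": -0.4, "tz": 0, "ax": 0, "ay": 0, "az": 0}, {"tx": 0, "ty": -0.3, "tz": 0, "ax": 0, "ay": 0, "az": 0}, {"tx": 0, "ty": 0, "tz": 0, "ax": 0, "ay": 0, "az": 0}])

```text
time_s: 15.92
eef_pos: [550.5, 256.8, 134.8]
orientation: [-2.617, -0.144, 0.038]
force: [-0.7, -7.7, -3.7]
width: 11.9
gripper_force: 45.0
```

>>> servo_tool(deltas=[{"tx": 0, "ty": -0.3, "tz": 0, "ax": 0, "ay": 0, "az": 0}, {"tx": 0, "ty": 0, "tz": 0, "ax": 0, "ay": 0, "az": 0}])

```text
time_s: 16.18
eef_pos: [550.1, 259.6, 136.2]
orientation: [-2.617, -0.143, 0.038]
force: [-0.3, -5.9, -5.6]
width: 12.0
gripper_force: 45.0
```

```bash
python3 -c "
from h import *
st()"
```

```text
local [-0.4 -0.  24.7] Floc [-7.8  1.  -1.9] M [0.19 1.64 0.12] q [0.   0.48 1.71 0.59 1.1  1.15] 16.175
```

>>> servo_tool(deltas=[{"tx": 0, "ty": -0.2, "tz": 0, "ax": 0, "ay": 0, "az": 0}, {"tx": 0, "ty": 0, "tz": 0, "ax": 0, "ay": 0, "az": 0}])

```text
time_s: 16.42
eef_pos: [549.9, 261.4, 137.1]
orientation: [-2.617, -0.143, 0.038]
force: [0.4, -5.8, -5.7]
width: 12.1
gripper_force: 45.0
```

>>> servo_tool(deltas=[{"tx": 0, "ty": -0.2, "tz": 0, "ax": 0, "ay": 0, "az": 0}, {"tx": 0, "ty": 0, "tz": 0, "ax": 0, "ay": 0, "az": 0}])

```text
time_s: 16.68
eef_pos: [550.0, 261.5, 137.3]
orientation: [-2.62, -0.144, 0.038]
force: [-0.8, -12.7, -7.3]
width: 12.0
gripper_force: 45.0
```

```bash
python3 -c "
from h import *
st()"
```

```text
local [ 1.7 -0.1 24.8] Floc [-14.5   2.2  -0.1] M [0.25 2.75 0.13] q [0.01 0.48 1.71 0.59 1.1  1.16] 16.675
```

>>> servo_tool(deltas=[{"tx": 0, "ty": -0.2, "tz": 0, "ax": 0, "ay": 0, "az": 0}, {"tx": 0, "ty": 0, "tz": 0, "ax": 0, "ay": 0, "az": 0}])

```text
time_s: 16.92
eef_pos: [550.0, 261.6, 137.5]
orientation: [-2.623, -0.145, 0.037]
force: [1.5, -18.8, -9.1]
width: 12.0
gripper_force: 45.0
```

>>> servo_tool(deltas=[{"tx": 0, "ty": 0.4, "tz": 0, "ax": 0, "ay": 0, "az": 0}, {"tx": 0, "ty": 0.3, "tz": 0, "ax": 0, "ay": 0, "az": 0}, {"tx": 0, "ty": 0.2, "tz": 0, "ax": 0, "ay": 0, "az": 0}, {"tx": 0, "ty": 0, "tz": 0, "ax": 0, "ay": 0, "az": 0}])

```text
time_s: 17.42
eef_pos: [550.2, 259.0, 135.8]
orientation: [-2.613, -0.143, 0.039]
force: [-0.8, 3.0, -3.4]
width: 11.6
gripper_force: 45.0
```

```bash
python3 -c "
from h import *
st()"
```

```text
local [-1.2  0.  24.7] Floc [ 0.9  0.4 -4.5] M [0.15 0.32 0.08] q [0.   0.48 1.71 0.59 1.1  1.15] 17.425
```

>>> servo_tool(deltas=[{"tx": 0, "ty": 0.3, "tz": 0, "ax": 0, "ay": 0, "az": 0}, {"tx": 0, "ty": 0, "tz": 0, "ax": 0, "ay": 0, "az": 0}])

```text
time_s: 17.68
eef_pos: [550.1, 258.7, 135.9]
orientation: [-2.608, -0.143, 0.039]
force: [-2.7, 9.4, 1.3]
width: 12.1
gripper_force: 45.0
```

```bash
python3 -c "
from h import *
st()"
```

```text
local [-1.4  0.1 24.9] Floc [ 9.   1.6 -3.7] M [ 0.22 -1.44  0.17] q [-0.    0.48  1.71  0.6   1.1   1.14] 17.675
```

The catch holds against a 9 N pull, so it has clicked. Relaxing, letting go and backing off.

>>> servo_tool(deltas=[{"tx": 0, "ty": -0.3, "tz": 0, "ax": 0, "ay": 0, "az": 0}, {"tx": 0, "ty": 0, "tz": 0, "ax": 0, "ay": 0, "az": 0}])

```text
time_s: 17.92
eef_pos: [550.1, 258.9, 135.9]
orientation: [-2.613, -0.144, 0.038]
force: [-1.2, 3.2, -2.5]
width: 11.8
gripper_force: 45.0
```

>>> servo_tool(deltas=[{"tx": 0, "ty": 0, "tz": 0, "ax": 0, "ay": 0, "az": 0}, {"tx": 0, "ty": 0, "tz": 0, "ax": 0, "ay": 0, "az": 0}, {"tx": 0, "ty": 0, "tz": 0, "ax": 0, "ay": 0, "az": 0}, {"tx": 0, "ty": 0, "tz": 0, "ax": 0, "ay": 0, "az": 0}, {"tx": 0, "ty": 0, "tz": -1, "ax": 0, "ay": 0, "az": 0}, {"tx": 0, "ty": 0, "tz": -3, "ax": 0, "ay": 0, "az": 0}, {"tx": 0, "ty": 0, "tz": -4, "ax": 0, "ay": 0, "az": 0}, {"tx": 0, "ty": 0, "tz": -4, "ax": 0, "ay": 0, "az": 0}, {"tx": -4, "ty": 1, "tz": 0, "ax": 0, "ay": 0, "az": 0}, {"tx": -5, "ty": 1, "tz": 0, "ax": 0, "ay": 0, "az": 0}, {"tx": -2, "ty": 1, "tz": 0, "ax": 0, "ay": 0, "az": 0}, {"tx": 0, "ty": 0, "tz": 0, "ax": 0, "ay": 0, "az": 0}], jaw=4)

```text
time_s: 19.42
eef_pos: [449.6, 160.4, 224.9]
orientation: [-2.614, -0.141, 0.038]
force: [0.1, 0.2, 0.3]
width: 40.1
gripper_force: 0.0
```

```bash
python3 - <<'E'
from h import *
st();c=snap("wrist","w5");F,o=read()
im=c["image"].astype(int)
# bar top & tab in view; brass pad hidden?
for x in(-22,-1.5): print(x,proj(c,o+F@[x,0,64-1.8]),proj(c,o+F@[x,-44,64-1.8]))
g=cv2.cvtColor(c["image"],cv2.COLOR_RGB2GRAY).astype(int)
v=int(proj(c,o+F@[-1.5,0,62])[1]); d=g[v,2:]-g[v,:-2];print(v,[(u+1,int(d[u])) for u in range(100,450) if abs(d[u])>=15 and abs(d[u])>=max(abs(d[u-3:u+4]))])
m=((im[...,0]-im[...,2])>60)[:200];print("brass",m.sum())
E
```

```text
local [-31.8 111.  145.3] Floc [ 0.3 -0.2  0.1] M [-0.    0.18 -0.01] q [-0.21  0.23  1.84  0.52  1.29  1.05] 19.425
-22 [309.12427157  73.23938805] [308.21861578  11.53959734]
-1.5 [283.76707973  73.35350333] [281.60252472  11.6701393 ]
73 [(142, -20), (146, -21), (151, -55), (152, -55), (165, 33), (199, 69), (226, -25), (232, -17), (276, 16), (291, -19), (296, 21), (348, 34), (360, 15)]
brass 37
```

The carriage stayed home: the bar centre is at col 283.5, against 283.8 expected at x = -1.5 mm. The robot is clear, so I'm handing in.

```bash
python3 -c "
from rig import r
print(r.finish_job())"
```

```text
the job is handed in; nothing more can be done
None
```

The carriage is off the cooling base and fully home in the reader; its catch clicked and held against a 9 N test pull. I let go, backed the arm clear and handed the job in at about 19.5 s; I took no final picture of the other things on the bench, but the forces showed no contact with them.

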